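# Survey a shielded microplate with a contamination monitor

### The job

Measure the microplate that stands in the shielded castle: slide the castle's lid all the way open, then take the contamination monitor from its cradle and check it by resting its underside centrally on the check-source disc for about a second. Then carry it over the rack and the castle wall and finish holding it still inside the castle, level, centred over the plate and lined up with it, about 10 mm above the plate and touching neither plate nor castle. Never let the monitor touch the plate, and leave the tube rack and the bottle where they stand.

Things in the scene. Friction and masses are not known exactly. Their poses are not given: they have to be found in the camera images.
- castle: Grey, heavy, fixed open-topped shielding box, 194 mm along its x, 152 mm along its y, 64 mm high; origin at the centre of its underside on the bench. Its well is centred: 144 mm (x) by 102 mm (y) inside, walls 25 mm thick, inner floor 10 mm above the bench, rim 64 mm above the bench. Two steel rails (tops 81 mm above the bench, x = -96 to -81 and 81 to 96 mm) carry the sliding lid and reach 120 mm past the box on its +y side, to y = 196 mm, where a bar joins them.
- lid (a joint): Slide of the castle's lid in m: 0 = shut, 0.120 = fully open (end stop); it moves along the castle's own +y axis and stays where it is left; about 3 N moves it. It starts shut or a little open (up to 25 mm). The lid is a grey plate 170 x 126 mm, its top 75 mm above the bench; fully open it clears the well.
- lid_knob (a point): Centre of the grip of the lid's black upright round knob (27 mm across, 22 mm tall: from 86 to 108 mm above the bench, on a thin neck). It sits 42 mm to the castle's -y side of the lid's centre and moves with the lid. This point is 97 mm above the bench.
- plate_top (a point): Centre of the top face of the clear 96-well plate (128 mm along its y, 85 mm along its x, 15 mm tall, loose, 80 g) that lies flat on the castle's inner floor, its top 25 mm above the bench. z points up; its long y axis runs along the castle's x, give or take a few degrees and a few mm.
- monitor: Grey hand-held contamination monitor with a black bail handle on top, about 0.4 kg; origin at the centre of its flat underside (the steel grille of the measuring window, which is centred). z points up; body 124 mm along its x, 80 mm along its y, up to 42 mm high, 95 mm high with the handle; balanced under the middle of the handle; the two ends are equivalent for the measurement.
- monitor_grip (a point): Middle of the monitor's straight black handle bar, 85 mm above the underside. The bar runs along the monitor's x (74 mm straight), is 18 mm wide along its y and 20 mm tall (75 to 95 mm above the underside), with 33 mm free below it.
- cradle: Fixed black charging tray, 144 mm along its x by 100 mm along its y, in which the monitor stands at the start, same directions; origin at the centre of its underside. Its floor is 8 mm and its low rim 16 mm above the bench; the monitor lifts straight up out of it.
- source_top (a point): Centre of the top of the check source: a rigid steel disc 47 mm across, its top 20 mm above the bench, in a round white mount on a fixed 80 x 80 x 10 mm aluminium plate.
- rack_center (a point): Centre of the loose tube rack with small tubes, 200 mm along its y, 62 mm along its x, 47 mm tall (this point is 23.5 mm above the bench); it stands between check source and castle. Bystander.
- bottle_center (a point): Centre of a loose round screw-cap bottle, 62 mm across, 137 mm tall (this point is 68.5 mm above the bench); it stands behind the check source. Bystander.
Mind the look-alikes: they are no part of the job. What is shaped like the part that bears source_top but black is not meant.

How it is judged:
On the way, in this order (a step that is already met when the one before it is completed fails the run):
1. the lid is slid fully open (within 12 mm of its stop) (value of joint lid above 0.108 m), for 0.2 s.
2. the held monitor rests on the check-source disc, level, its centre within 15 mm of the disc's, for 0.4 s (contact force between monitor and check_source above 0.3 N and contact force between the fingers and monitor above 0.5 N and horizontal distance between monitor and source_top below 0.015 m and angle between monitor's own z axis and vertical below 0.12 rad), for 0.4 s.
At the end, for the whole second after the job is handed in: Held still in the castle: underside 4-16 mm above the plate's top, centres within 8 mm, long sides within 0.10 rad, level within 0.08 rad, touching neither plate nor castle; lid open more than 108 mm; plate flat on the castle floor; rack and bottle within 20 mm of their starts (z of monitor in the frame of plate_top between 0.004 and 0.016 m and horizontal distance between monitor and plate_top below 0.008 m and angle between the x axis of monitor and the y axis of plate_top, either way round below 0.1 rad and angle between monitor's own z axis and vertical below 0.08 rad and linear speed of monitor below 0.02 m/s and contact force between the fingers and monitor above 0.5 N and contact force between monitor and castle below 0.05 N and contact force between monitor and plate below 0.05 N and value of joint lid above 0.108 m and height (world z) of plate_top below 0.03 m and distance of each of rack_center, bottle_center from where it was at the start of the episode below 0.02 m); the arm keeps its last pose, push and grip.
It fails at once if the monitor touches the plate (contact force between monitor and plate above 0.2 N).
It fails at once if the tube rack or the bottle is pushed by more than 20 mm (distance of any of rack_center, bottle_center from where it was at the start of the episode above 0.02 m).
It also fails if it takes over 61 s, if anything falls off the work surface, if the arm or the gripper's body presses on something with over 40 N, if the wrist force passes 120 N, or if a joint passes its speed limit or range.

### The arm

A 6-joint arm with a two-finger parallel gripper is mounted at the origin on a cart in front of the work surface, level with it; the furniture and walls round the work are solid. World frame = base frame: x ahead of the robot, y to its left, z up, the work surface at z = 0. Lengths are in m, angles in rad, forces in N, time in s.
With the tool pointing down it reaches from about 0.325 to 0.9 m from the base axis. Payload 6.1 kg.
Tool frame: the origin (TCP) lies midway between the tips of the shut fingers; the grasp point (between the pads) lies 19 mm behind it; z points along the fingers, y is the line along which they close (so a half turn about z gives the same grasp; the last joint's range is limited). The gripper opens to 87 mm and grips with 3 to 60 N. Pads are 19 mm wide; open, the fingers measure 117 mm over their backs; the gripper's body (75 mm by 190 mm) begins 51 mm behind the grasp point.
Start: joints at [-0.126, 0.22, 1.526, -0, 1.395, -0.126], TCP at [0.625, -0, 0.223] pointing down, gripper open.
Joint ranges: [-2.98, 2.98], [-0.91, 2.08], [0.09, 2.57], [-1.24, 4.39], [0.2, 2.65], [-2.68, 2.68]. Speed limits (rad/s): [2.57, 2.57, 3.01, 3.14, 3.14, 3.14].

### API

Orientations are given as a rotation vector (axis times angle).
In Python, from bench import r gives the robot as it stands.
- The arm moves only by the shell command python3 -m handwheel 'ROWS' [FORCE]. ROWS is JSON, a list of rows, each a list of 5 numbers: the opening, from -1 (shut) to 1 (fully open), then the shift along the tool's x, y, z normalised to -1 to 1, where 1 is 0.2 m, then the turn about the tool's z normalised to -1 to 1, where 1 is 1.5 rad. A call has 1 to 12 rows; each row is the pose to reach, as a shift and turn from the pose commanded when the call began, along the tool's axes at that moment; what a row does not reach only later rows make up. A row lasts 1/8 s, in which the tool goes at most 62.5 mm and 10.7 degrees, less where a joint would pass 70% of its speed; a pose out of reach is approached as far as the arm can. A call with a number of a shift or a turn outside -1 to 1 is refused whole. A call with a gripper value outside its range is refused whole. The fingers move at their own pace and stop on an object; FORCE is the grip in N (left out, the last holds). Time passes only in rows, so rows that repeat a pose let the fingers close. It gives the time, the measured TCP pose, the force, the opening and the grip force at its end, in the units of the state.
- r.sense(): the state, without advancing time (a new reading comes with each control period).
- r.capture(name): name is "scene" or "side" or "wrist"; returns a dict with "pixels" (480x640x3 uint8, red, green, blue), "depth" (480x640 float32, m along the optical axis (not along the pixel's ray), 0 where there is no reading), "camera_matrix" (3x3 intrinsics, pixels), "cam_to_world" (4x4, takes a point from camera to world coordinates). Camera axes: x right, y up, looking along -z (the intrinsics and any distortion apply to the point x, -y, -z); pixel columns grow to the right and rows downward; lengths in m; the calibration is good to about 2 mm. A picture is of the moment at which its call begins.
- r.hand_in(): hands the job in; it is judged then, once.
Trained networks look in a picture, given as the dict that the camera call returned (one of the last four; its "shot" number tells which), for a name from the list of things; names that differ only in an ending like _2 or _b are one class to them, and where a whole thing is asked for, a point or a joint stands for the part that bears it (a point fixed in the world has none). Each returns a list of dicts, best first, with "conf" (0 to 1); they miss things now and then, are a little off and sometimes report something else, mostly with a low value. They report only what shows in the picture. A call takes as long as a camera call. They do not tell look-alikes from the thing itself.
- r.recognise(picture, thing): "bbox" ([centre column, centre row, width, height] in pixels, round what is visible of it).
The state is a dict: "time_s": time; "q": joint angles; "qvel": joint speeds; "effort": joint torques, N m; "tool_pos": TCP position; "eef_rot": TCP orientation; "force": force on the tool from outside, world axes, zero at the start; "torque": the same for the moment, N m; "width": opening from 0.0 (shut) to 1.0 (fully open); "grasp_force": force on a finger pad.
Only numpy, scipy, OpenCV 4.12 (cv2) and the standard library are available. Lean on these libraries where they do the work, as an engineer would, in place of code of your own. Each camera call takes 0.05 s, during which the arm holds its last target. There are 200 camera calls.

## Working session

There is one attempt and no reset: what is moved stays moved. The work goes in short steps, Python scripts to look and compute and a shell command to move; the robot and the scene stay as the last step left them, time stands still between calls to the robot, and variables do not carry over. Pictures are saved under pics/ and viewed, at most 10 in all, crops included, and the job is handed in when it is done.

```bash
mkdir -p pics
cat > h.py <<'E'
import numpy as np, cv2
from bench import r
def save(p,n): cv2.imwrite('pics/'+n,p["pixels"][:,:,::-1].copy())
def pts(p):
    d=p["depth"];K=p["camera_matrix"];v,u=np.mgrid[0:480,0:640]
    X=np.stack([(u-K[0,2])/K[0,0]*d,-(v-K[1,2])/K[1,1]*d,-d],-1)
    T=p["cam_to_world"];W=X@T[:3,:3].T+T[:3,3];W[d==0]=np.nan
    return W
E
python3 - <<'E'
from h import *
s=r.sense();print(s["tool_pos"],s["eef_rot"],s["time_s"])
for c in ("scene","side"):
    p=r.capture(c);save(p,c+"1.png");W=pts(p);np.save(c+"1.npy",W)
    for t in ("castle","lid_knob","plate_top","monitor","cradle","source_top","rack_center","bottle_center"):
        for b in r.recognise(p,t)[:3]:
            u,v=[int(x) for x in b["bbox"][:2]]
            print(c,t,np.round(b["bbox"]),round(b["conf"],2),W[min(v,479),min(u,639)].round(3))
E
```

```text
[6.24384591e-01 5.58303500e-05 2.21428157e-01] [-2.22033596e+00 -2.22038863e+00  1.91040601e-03] 0.0
scene castle [271. 250.  79.  39.] 0.44 [0.496 0.095 0.04 ]
scene lid_knob [234. 209.  68.  30.] 0.82 [0.493 0.255 0.093]
scene plate_top [343. 226.  25.  55.] 0.41 [0.665 0.023 0.084]
scene monitor [374. 339.  77.  69.] 0.91 [ 0.445 -0.316  0.052]
scene cradle [375. 364.  88.  40.] 0.76 [ 0.42  -0.349  0.029]
scene source_top [318. 297.  50.  30.] 0.84 [ 0.477 -0.116  0.021]
scene source_top [389. 304.  55.  32.] 0.75 [ 0.585 -0.224  0.019]
scene rack_center [273. 249.  82.  40.] 0.56 [0.528 0.129 0.018]
scene bottle_center [342. 227.  27.  54.] 0.87 [0.666 0.027 0.079]
side castle [330. 375. 150. 174.] 0.91 [0.532 0.371 0.021]
side castle [371. 198.  44.  36.] 0.2 [ 0.461 -0.327  0.049]
side lid_knob [343. 326. 110.  69.] 0.9 [0.513 0.308 0.077]
side plate_top [372. 197.  44.  35.] 0.2 [ 0.455 -0.331  0.051]
side monitor [371. 203.  45.  37.] 0.66 [ 0.461 -0.289  0.05 ]
side cradle [370. 214.  51.  21.] 0.72 [ 0.46  -0.272  0.023]
side source_top [359. 250.  33.  22.] 0.81 [ 0.49  -0.068  0.018]
side source_top [318. 227.  32.  16.] 0.72 [ 0.601 -0.185  0.018]
side source_top [343. 326. 109.  62.] 0.49 [0.515 0.31  0.076]
side rack_center [345. 290.  99.  36.] 0.76 [0.517 0.145 0.039]
side rack_center [370. 201.  44.  33.] 0.3 [ 0.464 -0.3    0.048]
side bottle_center [273. 251.  26.  61.] 0.78 [0.677 0.075 0.085]
side bottle_center [359. 244.  34.  20.] 0.71 [ 0.488 -0.086  0.023]
```

View pics/scene1.png

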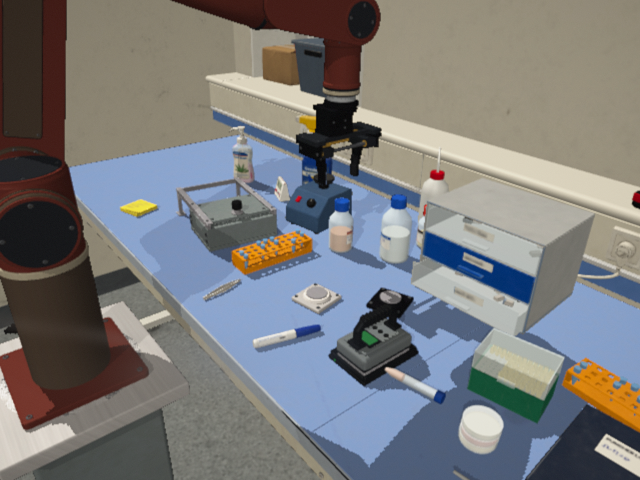

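View pics/side1.png

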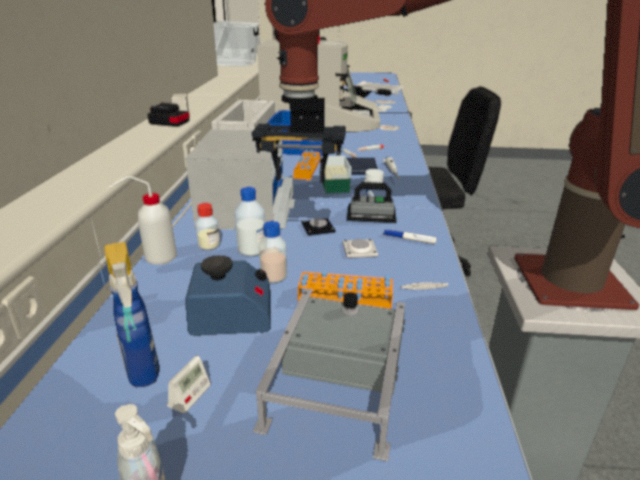

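The scene picture shows the castle with its black knob at (237,205), rails running to the far left. The rack is at (273,252), the bottle at (341,226) and the monitor in its cradle at (374,340). Two parts could be the check source: the white-mount disc at scene (318,297) / side (359,247), and a black-mount look-alike at scene (389,304) / side (318,227). Other look-alikes are a second rack (605,385) and more bottles (397,230). I choose the white mount.

Run:
```python
from h import *
im=cv2.imread('pics/scene1.png')[270:400,270:440];cv2.imwrite('pics/crop1.png',cv2.resize(im,None,fx=4,fy=4,interpolation=2))
def sel(W,x,y,z):
    m=(W[...,0]>x[0])&(W[...,0]<x[1])&(W[...,1]>y[0])&(W[...,1]<y[1])&(W[...,2]>z[0])&(W[...,2]<z[1]);return W[m]
def rect(n,P):
    if len(P)<5: print(n,len(P));return
    c,s,a=cv2.minAreaRect((P[:,:2]*1000).astype(np.float32));print(n,len(P),np.round(c),np.round(s),round(a,1),'mean',(P.mean(0)*1000).round(),'zmax',P[:,2].max().round(3))
for c in ("scene","side"):
    W=np.load(c+"1.npy")
    rect(c+" knob",sel(W,(.4,.62),(.15,.5),(.092,.115)))
    rect(c+" lid",sel(W,(.4,.65),(.15,.55),(.071,.077)))
    rect(c+" rails",sel(W,(.38,.66),(.15,.55),(.0785,.085)))
    rect(c+" rackTop",sel(W,(.38,.64),(.08,.17),(.04,.06)))
    rect(c+" handle",sel(W,(.35,.6),(-.42,-.25),(.085,.115)))
    rect(c+" monbody",sel(W,(.35,.6),(-.42,-.22),(.035,.055)))
    rect(c+" disc",sel(W,(.42,.54),(-.16,-.04),(.016,.026)))
    rect(c+" plate",sel(W,(.42,.54),(-.18,-.02),(.006,.026)))
```

```text
scene knob 89 [504. 257.] [29. 26.] 4.1 mean [501. 255. 104.] zmax 0.112
scene lid 748 [518. 357.] [277. 192.] 81.5 mean [510. 320.  75.] zmax 0.077
scene rails 681 [519. 355.] [279. 193.] 81.3 mean [511. 344.  82.] zmax 0.085
scene rackTop 480 [515. 111.] [ 64. 199.] 86.5 mean [515. 113.  43.] zmax 0.052
scene handle 540 [ 453. -311.] [102.  21.] 1.9 mean [ 448. -314.   98.] zmax 0.108
scene monbody 1662 [ 454. -311.] [ 81. 125.] 89.3 mean [ 444. -323.   48.] zmax 0.055
scene disc 315 [ 487. -103.] [57. 69.] 14.4 mean [ 484. -103.   21.] zmax 0.025
scene plate 814 [487. -99.] [84. 81.] 10.1 mean [ 480. -106.   15.] zmax 0.025
side knob 196 [503. 264.] [26. 26.] 11.2 mean [503. 267. 104.] zmax 0.111
side lid 4576 [519. 366.] [256. 191.] 81.1 mean [513. 329.  75.] zmax 0.077
side rails 2313 [518. 357.] [275. 192.] 81.2 mean [517. 383.  81.] zmax 0.084
side rackTop 316 [517. 115.] [ 61. 191.] 86.1 mean [516. 120.  45.] zmax 0.05
side handle 232 [ 456. -306.] [26. 99.] 83.5 mean [ 456. -304.   96.] zmax 0.106
side monbody 553 [ 455. -302.] [ 80. 124.] 89.5 mean [ 456. -289.   47.] zmax 0.055
side disc 191 [487. -94.] [53. 50.] 4.2 mean [487. -93.  20.] zmax 0.023
side plate 514 [ 465. -106.] [142.  93.] 25.8 mean [487. -86.  14.] zmax 0.023
```

View pics/crop1.png

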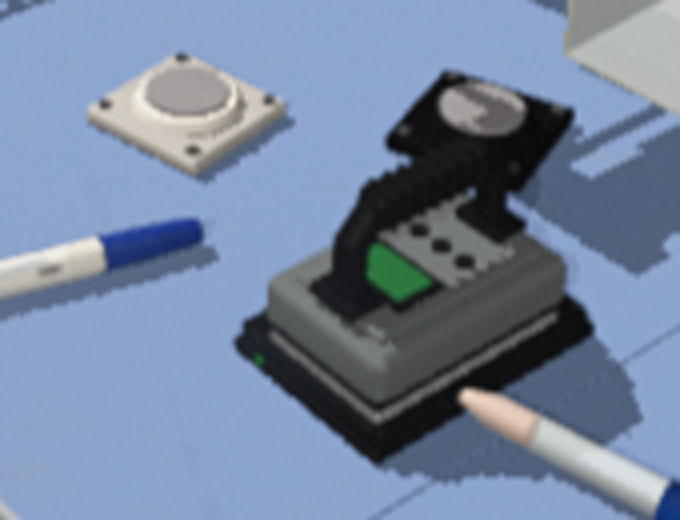

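The crop shows the white mount at crop (190,95), with the black look-alike partly behind the monitor at (480,110); the white one is chosen. Next I go above the knob and look.

```bash
python3 -m handwheel '[[1,1,-0.6,0,0],[1,1,-0.6,0,0],[1,1,-0.6,0,0],[1,1,-0.6,0,0],[1,1,-0.6,0,0]]' 20 && python3 -m handwheel '[[1,0.3,0,0.1,0.1],[1,0.3,0,0.1,0.1],[1,0.3,0,0.1,0.1]]'
python3 - <<'E'
from h import *
s=r.sense();print(s["tool_pos"],s["eef_rot"])
p=r.capture("wrist");save(p,"w1.png");W=pts(p)
m=(W[...,2]>.098)&(W[...,2]<.118)&(np.hypot(W[...,0]-.503,W[...,1]-.26)<.03)
P=W[m];print(len(P));print(cv2.minAreaRect((P[:,:2]*1000).astype(np.float32)),P[:,2].max())
E
```

```text
time_s: 1.52
tool_pos: [0.5034, 0.2026, 0.2228]
eef_rot: [-2.216, -2.226, -0.001]
force: [0.7, 0.1, 0.0]
width: 1.0
grasp_force: 0.0
time_s: 1.9
tool_pos: [0.5054, 0.2592, 0.2024]
eef_rot: [2.38, 2.05, -0.001]
force: [1.0, -0.3, -0.2]
width: 0.999
grasp_force: 0.0
[0.50544934 0.25921775 0.20237784] [ 2.38004275e+00  2.04972630e+00 -1.11404558e-03]
869
((502.8874816894531, 262.0892028808594), (25.56844711303711, 26.14136505126953), 68.66698455810547) 0.1103248941075003
```

View pics/w1.png

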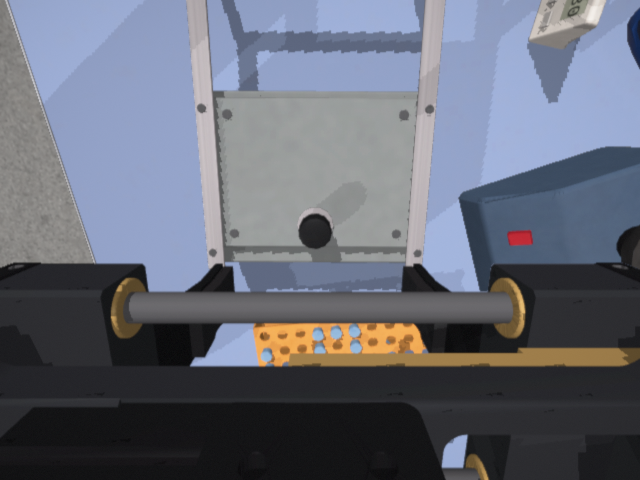

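The wrist view shows the knob at (316,232), well between the rails, and the lid nearly shut. I go down, grip the knob and slide the lid 122 mm (the end stop is at about 115 mm).

```bash
python3 -m handwheel '[[1,0.01,-0.015,0.3,0],[1,0.01,-0.015,0.5,0],[1,0.01,-0.015,0.59,0],[1,0.01,-0.015,0.59,0],[-1,0.01,-0.015,0.59,0],[-1,0.01,-0.015,0.59,0],[-1,0.01,-0.015,0.59,0],[-1,0.01,-0.015,0.59,0],[-1,0.01,-0.015,0.59,0]]' 20
```

```text
time_s: 3.08
tool_pos: [0.5023, 0.2625, 0.0847]
eef_rot: [2.382, 2.049, 0.0]
force: [-0.4, 1.1, -0.2]
width: 0.517
grasp_force: 0.0
```

```bash
python3 -m handwheel '[[-1,0,0,0,0],[-1,0,0,0,0],[-1,0,0,0,0],[-1,0,0,0,0]]' && python3 -m handwheel '[[-1,0.1,0,0,0],[-1,0.2,0,0,0],[-1,0.3,0,0,0],[-1,0.4,0,0,0],[-1,0.48,0,0,0],[-1,0.54,0,0,0],[-1,0.58,0,0,0],[-1,0.58,0,0,0]]'
```

```text
time_s: 3.58
tool_pos: [0.5035, 0.2622, 0.0846]
eef_rot: [2.381, 2.048, 0.003]
force: [4.8, -0.8, -3.6]
width: 0.308
grasp_force: 20.0
time_s: 4.58
tool_pos: [0.5209, 0.375, 0.0845]
eef_rot: [2.379, 2.046, -0.003]
force: [2.7, -8.4, 1.3]
width: 0.305
grasp_force: 20.0
```

```bash
python3 -m handwheel '[[0,0,0,0,0],[0,0,0,0,0],[0,0,0,0,0],[0,0,0,-0.25,0],[0,0,0,-0.5,0],[0,-0.25,0,-0.7,0],[0,-0.5,0,-0.7,0],[0,-0.6,0,-0.7,0],[0,-0.6,0,-0.7,0]]'
python3 - <<'E'
from h import *
p=r.capture("wrist");save(p,"w2.png");W=pts(p);np.save("w2.npy",W)
for t in ("castle","plate_top","lid_knob"):
    for b in r.recognise(p,t)[:2]:print(t,np.round(b["bbox"]),b["conf"])
def R(n,z,c=(.51,.297),d=.1):
    m=(W[...,2]>z[0])&(W[...,2]<z[1])&(abs(W[...,0]-c[0])<d)&(abs(W[...,1]-c[1])<d);P=W[m]
    if len(P)>5:print(n,len(P),cv2.minAreaRect((P[:,:2]*1000).astype(np.float32)),P.mean(0))
R("plate",(.018,.03));R("floor",(.005,.015));R("rim",(.06,.068));R("rails",(.079,.085),d=.13);R("knob",(.098,.118),c=(.521,.375),d=.03)
E
```

```text
time_s: 5.7
tool_pos: [0.5015, 0.2578, 0.2244]
eef_rot: [-2.383, -2.046, 0.0]
force: [0.7, 0.2, 0.8]
width: 0.496
grasp_force: 0.0
castle [320. 132. 240. 258.] 0.84
plate_top [321. 169. 121.  81.] 0.97
plate 9030 ((508.6773681640625, 296.7625427246094), (102.5877914428711, 148.37815856933594), 81.20789337158203) [0.50999713 0.30058807 0.02416075]
floor 3875 ((508.4119873046875, 296.6292419433594), (102.24787139892578, 147.48110961914062), 81.18533325195312) [0.50490727 0.29237928 0.01074259]
rim 8655 ((507.0333557128906, 288.09136962890625), (132.41180419921875, 170.9678497314453), 81.17951965332031) [0.50565972 0.27788296 0.06376586]
rails 8347 ((513.4937744140625, 329.7603759765625), (216.98495483398438, 192.62725830078125), 81.33213806152344) [0.52053638 0.33216836 0.08105817]
knob 1017 ((520.3226928710938, 373.8475036621094), (26.566003799438477, 25.636173248291016), 80.86308288574219) [0.5200686  0.37319845 0.10737287]
```

View pics/w2.png

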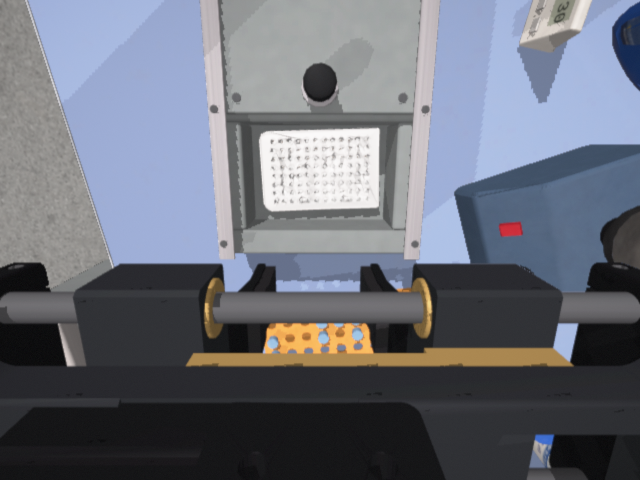

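The lid is fully open: the knob is at (320,82) and its position gives 120 mm of slide. The white plate shows at (321,169), turned slightly against the well. Next I fit the plate pose, using its colour and depth.

Run:
```python
from h import *
im=cv2.imread('pics/w2.png');W=np.load("w2.npy")
g=im.min(2)
m=((g>185)&(abs(W[...,2]-.025)<.008)&(abs(W[...,0]-.5085)<.07)&(abs(W[...,1]-.2967)<.06)).astype(np.uint8)
m=cv2.morphologyEx(cv2.morphologyEx(m,3,np.ones((7,7))),2,np.ones((5,5)))
c=max(cv2.findContours(m,0,2)[0],key=cv2.contourArea)
P=W[m>0];print(len(P),cv2.minAreaRect(c),cv2.minAreaRect((P[:,:2]*1000).astype(np.float32)),np.median(P[:,2]))
```

```text
9270 ((319.54974365234375, 169.09219360351562), (79.36750793457031, 119.41046142578125), 88.21009063720703) ((510.1784973144531, 300.66278076171875), (82.8454818725586, 125.73213958740234), 82.74964904785156) nan
```

```bash
python3 -m handwheel '[[1,-0.3,0.03,0,0],[1,-0.6,0.06,0,0],[1,-0.95,0.1,0,0],[1,-0.95,0.1,0,0]]' && python3 -m handwheel '[[1,-0.3,0.03,0,0],[1,-0.6,0.06,0,0],[1,-0.95,0.1,0,0],[1,-0.95,0.1,0,0]]' && python3 -m handwheel '[[1,-0.2,0,0,0.12],[1,-0.4,0,0,0.24],[1,-0.6,0,0,0.36],[1,-0.8,0,0,0.48],[1,-0.93,0,0,0.6],[1,-0.93,0,0,0.72],[1,-0.93,0,0,0.84],[1,-0.93,0,0,0.947],[1,-0.93,0,0,0.947]]'
python3 - <<'E'
from h import *
p=r.capture("wrist");save(p,"w3.png");W=pts(p)
s=r.sense();print(s["tool_pos"],s["eef_rot"],s["q"])
def R(n,z,c=(.454,-.308),d=.1):
    m=(W[...,2]>z[0])&(W[...,2]<z[1])&(abs(W[...,0]-c[0])<d)&(abs(W[...,1]-c[1])<d);P=W[m]
    if len(P)>5:print(n,len(P),cv2.minAreaRect((P[:,:2]*1000).astype(np.float32)),P.mean(0))
R("handle",(.095,.112));R("body",(.04,.054));R("bodyall",(.04,.12));R("cradle",(.012,.02))
E
```

```text
time_s: 6.4
tool_pos: [0.4933, 0.0652, 0.2243]
eef_rot: [2.385, 2.044, -0.001]
force: [-0.5, 0.0, -0.2]
width: 0.871
grasp_force: 0.0
time_s: 6.9
tool_pos: [0.4849, -0.1254, 0.2244]
eef_rot: [2.385, 2.045, -0.0]
force: [-0.8, 0.1, 0.4]
width: 1.001
grasp_force: 0.0
time_s: 8.02
tool_pos: [0.458, -0.3055, 0.2242]
eef_rot: [-3.141, -0.006, 0.0]
force: [0.4, 0.6, 0.7]
width: 1.0
grasp_force: 0.0
[ 0.45781471 -0.30572211  0.22426265] [-3.1407861e+00 -8.8750789e-03  8.1810400e-05] [-7.32391817e-01  4.19036840e-02  1.71987604e+00  5.64163931e-04
  1.38038418e+00  8.32646089e-01]
handle 1712 ((454.6793212890625, -309.7154541015625), (81.77410125732422, 18.305919647216797), 0.009243229404091835) [ 0.45687702 -0.30961751  0.10206439]
body 6085 ((454.74688720703125, -309.5782470703125), (79.55195617675781, 123.3006820678711), 89.57052612304688) [ 0.4603545  -0.30932998  0.04811247]
bodyall 8681 ((454.74688720703125, -309.5782470703125), (79.55195617675781, 123.3006820678711), 89.57052612304688) [ 0.46116741 -0.30939993  0.06100404]
cradle 2007 ((455.489990234375, -334.8952331542969), (146.15869140625, 139.03646850585938), 89.63495635986328) [ 0.46658865 -0.33017306  0.01567121]
```

View pics/w3.png

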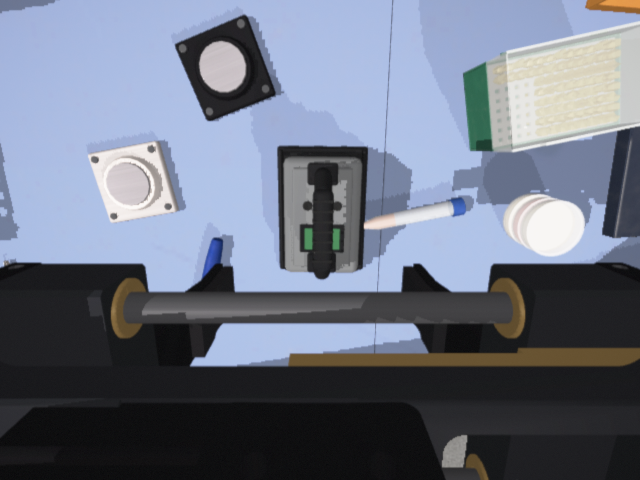

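The wrist view shows the monitor at (322,215) with its handle along the image's vertical, the white source at (130,183) and the black look-alike at (224,67). I descend, grip, and refine the source position from a closer look afterwards.

```bash
python3 - <<'E'
from h import *
p=r.capture("wrist");W=pts(p);im=p["pixels"]
for b in r.recognise(p,"source_top")[:3]: print(np.round(b["bbox"]),b["conf"])
m=(abs(W[...,2]-.020)<.004)&(np.hypot(W[...,0]-.487,W[...,1]+.1)<.045)
P=W[m];print(len(P),cv2.minEnclosingCircle((P[:,:2]*1000).astype(np.float32)),cv2.minAreaRect((P[:,:2]*1000).astype(np.float32)),P.mean(0))
m=(abs(W[...,2]-.010)<.004)&(np.hypot(W[...,0]-.487,W[...,1]+.1)<.07)
P=W[m];print(len(P),cv2.minAreaRect((P[:,:2]*1000).astype(np.float32)))
E
python3 -m handwheel '[[1,-0.015,0.02,0.25,0.01],[1,-0.015,0.02,0.5,0.01],[1,-0.015,0.02,0.65,0.01],[1,-0.015,0.02,0.75,0.01],[1,-0.015,0.02,0.75,0.01],[-1,-0.015,0.02,0.75,0.01],[-1,-0.015,0.02,0.75,0.01],[-1,-0.015,0.02,0.75,0.01],[-1,-0.015,0.02,0.75,0.01],[-1,-0.015,0.02,0.75,0.01],[-1,-0.015,0.02,0.75,0.01],[-1,-0.015,0.02,0.75,0.01]]' 40 && python3 -m handwheel '[[-1,0,0,0,0],[-1,0,0,0,0],[-1,0,0,0,0],[-1,0,0,0,0]]'
```

```text
[227.  68. 101. 106.] 0.72
[131. 181.  85.  85.] 0.57
2027 ((486.4891662597656, -99.03878784179688), 28.579519271850586) ((486.220947265625, -98.61749267578125), (56.44308853149414, 55.300872802734375), 4.409696102142334) [ 0.48692519 -0.100043    0.01919675]
2931 ((486.1556701660156, -98.64106750488281), (80.0239486694336, 80.87094116210938), 10.176977157592773)
time_s: 9.68
tool_pos: [0.4537, -0.3111, 0.0745]
eef_rot: [-3.141, 0.023, 0.0]
force: [1.3, -0.6, -0.1]
width: 0.286
grasp_force: 0.0
time_s: 10.18
tool_pos: [0.4537, -0.3107, 0.0745]
eef_rot: [-3.141, 0.023, 0.0]
force: [0.3, 3.9, 1.9]
width: 0.199
grasp_force: 40.0
```

```bash
python3 -m handwheel '[[-1,0,0,-0.1,0],[-1,0,0,-0.25,0],[-1,0,0,-0.4,0],[-1,0,-0.1,-0.4,0],[-1,0,-0.1,-0.4,0]]' && python3 -m handwheel '[[-1,0.02,-0.2,0,0],[-1,0.05,-0.4,0,0],[-1,0.1,-0.6,0,0],[-1,0.15,-0.8,0,0],[-1,0.16,-0.96,0,0],[-1,0.16,-0.96,0,0],[-1,0.16,-0.96,0.15,0],[-1,0.16,-0.96,0.28,0],[-1,0.16,-0.96,0.31,0],[-1,0.16,-0.96,0.31,0]]'
python3 - <<'E'
from h import *
p=r.capture("side");W=pts(p)
m=(W[...,2]>.09)&(W[...,2]<.2)
s=r.sense();print(s["tool_pos"],s["eef_rot"],s["force"],s["torque"],s["width"])
p=r.capture("side");save(p,"s2.png")
cv2.imwrite('pics/s2c.png',cv2.resize(p["pixels"][150:330,250:450,::-1],None,fx=3,fy=3))
E
```

```text
time_s: 10.8
tool_pos: [0.453, -0.289, 0.1527]
eef_rot: [-3.139, 0.021, 0.004]
force: [-0.1, 0.5, -4.4]
width: 0.202
grasp_force: 39.9
time_s: 12.05
tool_pos: [0.4883, -0.1, 0.092]
eef_rot: [-3.141, 0.024, 0.002]
force: [0.2, -0.6, -3.5]
width: 0.205
grasp_force: 40.0
[ 0.48904281 -0.10017729  0.09289286] [ 3.14114956e+00 -2.36966945e-02  4.54488743e-04] [ 1.36194153 -0.19049591 -2.81404031] [ 0.01690784  0.09478461 -0.00639121] 0.20578638778505257
```

View pics/s2c.png

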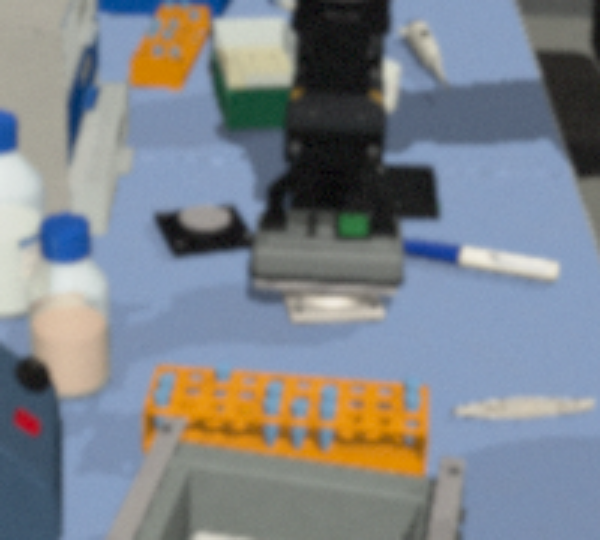

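The crop shows the monitor held level over the white source plate (335,300), with the rack untouched and the bottle clear. Now I lower it gently until contact.

```bash
python3 -m handwheel '[[-1,-0.01,0,0.015,0],[-1,-0.01,0,0.025,0],[-1,-0.01,0,0.03,0],[-1,-0.01,0,0.035,0],[-1,-0.01,0,0.035,0]]'
```

```text
time_s: 12.78
tool_pos: [0.4871, -0.0996, 0.0861]
eef_rot: [3.141, -0.023, 0.001]
force: [-1.3, 0.6, 2.0]
width: 0.205
grasp_force: 40.0
```

Contact: Fz rose from about -3.5 to +2 N. I hold it there for over a second.

```bash
python3 -m handwheel '[[-1,0,0,0.003,0],[-1,0,0,0.003,0],[-1,0,0,0.003,0],[-1,0,0,0.003,0],[-1,0,0,0.003,0],[-1,0,0,0.003,0],[-1,0,0,0.003,0],[-1,0,0,0.003,0],[-1,0,0,0.003,0],[-1,0,0,0.003,0]]' && python3 -m handwheel '[[-1,0,0,-0.1,0],[-1,0,0,-0.25,0],[-1,0,0,-0.4,0],[-1,0,0,-0.55,0],[-1,0,0,-0.55,0]]'
python3 - <<'E'
from h import *
print(r.sense()["q"])
p=r.capture("wrist");W=pts(p)
def R(n,lo,hi,c=(.487,-.1),d=.09):
    m=(W[...,2]>lo)&(W[...,2]<hi)&(abs(W[...,0]-c[0])<d)&(abs(W[...,1]-c[1])<d);P=W[m]
    if len(P)>5:print(n,len(P),cv2.minAreaRect((P[:,:2]*1000).astype(np.float32)),P.mean(0),P[:,2].min(),P[:,2].max())
z=r.sense();print(z["tool_pos"],z["eef_rot"]);u=z["tool_pos"][2]-.066
R("body",u+.03,u+.046);R("handle",u+.085,u+.1)
m=(W[...,2]>u+.036)&(W[...,2]<u+.05)&(abs(W[...,0]-.487)<.09)&(abs(W[...,1]+.1)<.06);P=W[m]
A=np.c_[P[:,:2]-P[:,:2].mean(0),np.ones(len(P))];print(np.linalg.lstsq(A,P[:,2],rcond=None)[0])
E
```

```text
time_s: 14.02
tool_pos: [0.4874, -0.0997, 0.0861]
eef_rot: [3.141, -0.023, 0.002]
force: [-3.3, 1.7, 6.8]
width: 0.201
grasp_force: 40.0
time_s: 14.65
tool_pos: [0.4886, -0.1003, 0.1971]
eef_rot: [3.139, -0.023, 0.008]
force: [-0.4, 0.4, -4.1]
width: 0.203
grasp_force: 40.0
[-3.60705908e-01 -6.95482119e-02  1.88191984e+00 -1.23384930e-04
  1.32363404e+00  1.22476598e+00]
[ 0.48733843 -0.09988204  0.19512133] [ 3.14076424e+00 -2.31457503e-02  2.85870468e-03]
body 9966 ((513.4345703125, -100.48646545410156), (80.1463394165039, 75.35594177246094), 89.23155212402344) [ 0.52114237 -0.10052529  0.17080435] 0.16146126728733026 0.17511734504243567
handle 5232 ((498.9381103515625, -100.45856475830078), (37.006591796875, 71.02648162841797), 74.61856842041016) [ 0.50377175 -0.10065328  0.22416806] 0.21412891766807302 0.22902863010519597
[-0.02516541  0.00408788  0.17200353]
```

The check is done (over 1 s resting at about 5–10 N). Now I carry the monitor over the rack and wall at 0.13 m underside height.

```bash
python3 -m handwheel '[[-1,0.01,-0.2,0,0.02],[-1,0.02,-0.4,0,0.04],[-1,0.03,-0.6,0,0.06],[-1,0.035,-0.8,0,0.08],[-1,0.035,-1,0,0.08],[-1,0.035,-1,0,0.08]]'
python3 - <<'E'
from h import *
s=r.sense();T=s["tool_pos"];print(T,s["eef_rot"],s["q"])
import scipy.spatial.transform as t
Rm=t.Rotation.from_rotvec(s["eef_rot"]).as_matrix();print(Rm.T@(np.array([.5082,.301,.196])-T)/.2, np.arctan2(Rm[1,0],Rm[0,0]))
E
```

```text
time_s: 15.45
tool_pos: [0.4952, 0.1026, 0.1923]
eef_rot: [-3.135, 0.206, 0.006]
force: [0.3, -0.6, -3.9]
width: 0.206
grasp_force: 40.0
[0.49516795 0.10258793 0.19232083] [-3.13451406  0.20572251  0.00606962] [ 4.76980639e-02 -4.01173939e-02  1.86306715e+00  7.87774323e-04
  1.32244549e+00  1.74937409e+00]
[-0.06513149 -0.99206823 -0.01806877] -0.13107464371881514
```

```bash
python3 -m handwheel '[[-1,-0.01,-0.2,0,0],[-1,-0.02,-0.4,0,0],[-1,-0.04,-0.6,0,0],[-1,-0.06,-0.8,0,0],[-1,-0.065,-0.92,0,0],[-1,-0.065,-0.99,0,0],[-1,-0.065,-0.99,0,0],[-1,-0.065,-0.99,0,0]]'
python3 - <<'E'
from h import *
s=r.sense();T=s["tool_pos"];print(T,s["eef_rot"],s["force"])
for c in ("wrist","side"):
    p=r.capture(c);save(p,c+"4.png");W=pts(p);np.save(c+"4.npy",W)
    u=T[2]-.066;a=np.deg2rad(-7.5)
    m=(W[...,2]>u+.02)&(W[...,2]<u+.046)&(np.hypot(W[...,0]-.51,W[...,1]-.3)<.085);P=W[m]
    if len(P)>9:print(c,len(P),cv2.minAreaRect((P[:,:2]*1000).astype(np.float32)),cv2.boxPoints(cv2.minAreaRect((P[:,:2]*1000).astype(np.float32))).round(),P[:,2].min(),P[:,2].max())
    m=(W[...,2]>.1)&(W[...,2]<.115)&(np.hypot(W[...,0]-.52,W[...,1]-.375)<.03)
    print(m.sum(),W[m].mean(0))
cv2.imwrite('pics/s4c.png',cv2.resize(cv2.imread('pics/side4.png')[200:440,230:450],None,fx=2.5,fy=2.5))
E
```

```text
time_s: 16.45
tool_pos: [0.5104, 0.297, 0.1943]
eef_rot: [3.133, -0.213, -0.001]
force: [-0.3, 1.0, -4.0]
width: 0.203
grasp_force: 40.0
[0.51039876 0.29701074 0.19433743] [ 3.13335055e+00 -2.12608157e-01 -1.30848071e-03] [-0.26551776  1.01641724 -4.03240609]
wrist 10519 ((515.24853515625, 296.3683776855469), (80.298095703125, 115.28490447998047), 82.39738464355469) [[453. 264.]
 [567. 249.]
 [578. 329.]
 [463. 344.]] 0.1485120898869568 0.17433696264494578
939 [0.52168619 0.37223127 0.10715892]
side 2171 ((511.36224365234375, 300.1076354980469), (79.76913452148438, 124.1055679321289), 83.95323181152344) [[445. 267.]
 [569. 254.]
 [577. 333.]
 [454. 346.]] 0.14834156154436473 0.17433703804302253
192 [0.52087974 0.37750872 0.10651672]
```

View pics/s4c.png

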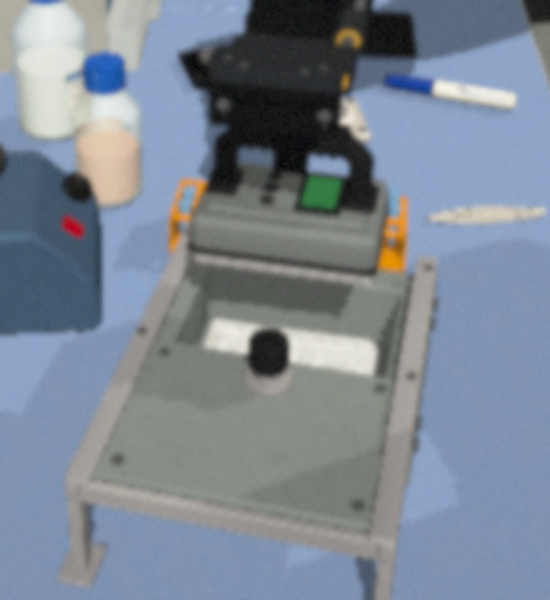

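The crop shows the monitor above the well, parallel to the castle and clear of the knob. The wrist numbers say it should go about 2.5 mm more in +y. I descend in stages.

```bash
python3 -m handwheel '[[-1,0,-0.012,0.1,0],[-1,0,-0.012,0.2,0],[-1,0,-0.012,0.26,0],[-1,0,-0.012,0.26,0],[-1,0,-0.012,0.26,0],[-1,0,-0.012,0.26,0]]'
cat > m.py <<'E'
from h import *
s=r.sense();T=np.array(s["tool_pos"]);print(T,s["force"],s["torque"])
p=r.capture("wrist");W=pts(p);u=T[2]-.066
m=(W[...,2]>u+.02)&(W[...,2]<u+.046)&(np.hypot(W[...,0]-.51,W[...,1]-.3)<.085)
m=cv2.morphologyEx(m.astype(np.uint8),2,np.ones((9,9)));n,l,st,ce=cv2.connectedComponentsWithStats(m);P=W[l==1+st[1:,4].argmax()]
a=cv2.minAreaRect((P[:,:2]*1000).astype(np.float32));print(a,cv2.boxPoints(a).round())
m=(W[...,2]>.098)&(W[...,2]<.118)&(np.hypot(W[...,0]-.52,W[...,1]-.375)<.03)
if m.sum()>9:print("knob",cv2.minAreaRect((W[m][:,:2]*1000).astype(np.float32)))
m=(abs(W[...,2]-.081)<.003)&(abs(W[...,0]-.52)<.13)&(W[...,1]>.2)&(W[...,1]<.5)
P=W[m];c=np.array([.5085,.2967]);th=np.deg2rad(-8.75);L=(P[:,:2]-c)@np.array([np.cos(th),np.sin(th)])
for lo,hi in((-.11,-.075),(.075,.11)):
    q=L[(L>lo)&(L<hi)];print("rail x",len(q),np.percentile(q,[2,98]) if len(q) else 0)
E
python3 m.py
```

```text
time_s: 17.3
tool_pos: [0.5115, 0.3009, 0.1439]
eef_rot: [-3.134, 0.211, -0.003]
force: [0.7, -0.3, -3.7]
width: 0.205
grasp_force: 40.0
[0.51146089 0.3009019  0.14394339] [ 0.67344324 -0.25432489 -3.74289949] [0.06211311 0.11086829 0.01066728]
((538.0968627929688, 274.0008850097656), (35.35862731933594, 66.80677795410156), 85.7603759765625) [[503. 259.]
 [570. 254.]
 [573. 289.]
 [506. 294.]]
knob ((525.7919311523438, 372.1647644042969), (26.04775619506836, 15.949904441833496), 76.41309356689453)
rail x 1147 [-0.09495115 -0.08024068]
rail x 10654 [0.08121377 0.09565878]
```

```bash
cat > m2.py <<'E'
from h import *
s=r.sense();T=np.array(s["tool_pos"]);print(T,s["force"])
p=r.capture("wrist");W=pts(p);u=T[2]-.066
m=(W[...,2]>u+.033)&(W[...,2]<u+.046)&(np.hypot(W[...,0]-.51,W[...,1]-.3)<.085)&~((np.hypot(W[...,0]-.521,W[...,1]-.374)<.022))
P=W[m][:,:2]-[.5085,.2967];th=np.deg2rad(-8.75);a=np.array([np.cos(th),np.sin(th)]);b=np.array([-a[1],a[0]])
print("castle frame x,y extents mm",np.percentile(P@a,[.5,99.5])*1000,np.percentile(P@b,[.5,99.5])*1000)
print(cv2.minAreaRect((P*1000).astype(np.float32)))
E
python3 m2.py
```

```text
[0.51135823 0.30087911 0.14386835] [ 0.1253439   0.22177478 -3.66496951]
castle frame x,y extents mm [-7.02693005 63.81559936] [-33.37501212  43.62637257]
((6.437442779541016, 3.7635154724121094), (78.60051727294922, 116.53831481933594), 82.22138214111328)
```

The monitor centre is at (0.511,0.301), about 1 mm off the plate's centre. Final descent to 10 mm above the plate.

```bash
python3 -m handwheel '[[-1,-0.005,0,0.05,0],[-1,-0.005,0,0.1,0],[-1,-0.005,0,0.15,0],[-1,-0.005,0,0.18,0],[-1,-0.005,0,0.2,0],[-1,-0.005,0,0.21,0],[-1,-0.005,0,0.21,0],[-1,-0.005,0,0.21,0]]'
python3 - <<'E'
from h import *
s=r.sense();T=np.array(s["tool_pos"]);print(T,s["eef_rot"],s["force"],s["torque"],s["qvel"])
p=r.capture("wrist");save(p,"w5.png");W=pts(p);u=T[2]-.066
m=(W[...,2]>u+.033)&(W[...,2]<u+.046)&(np.hypot(W[...,0]-.51,W[...,1]-.3)<.07)
P=W[m];a=cv2.minAreaRect((P[:,:2]*1000).astype(np.float32));print(a,P[:,2].max())
A=np.c_[P[:,:2]-P[:,:2].mean(0),np.ones(len(P))];print(np.linalg.lstsq(A,P[:,2],rcond=None)[0])
E
```

```text
time_s: 18.4
tool_pos: [0.5101, 0.3008, 0.1013]
eef_rot: [-3.134, 0.211, -0.001]
force: [-0.0, -0.6, -3.1]
width: 0.203
grasp_force: 40.0
[0.51006965 0.30081177 0.10134053] [-3.13416570e+00  2.11492783e-01 -9.84279536e-04] [-0.01966836 -0.55035267 -3.1263542 ] [ 0.09371848  0.14918866 -0.00560423] [ 2.77515117e-04  1.99394916e-06  1.38013411e-04 -2.08586197e-03
  1.58725958e-04 -3.79603131e-04]
((515.79296875, 314.93060302734375), (108.02657318115234, 117.12230682373047), 82.25768280029297) 0.08133888691446761
[-0.05039228  0.00290168  0.0751872 ]
```

View pics/w5.png

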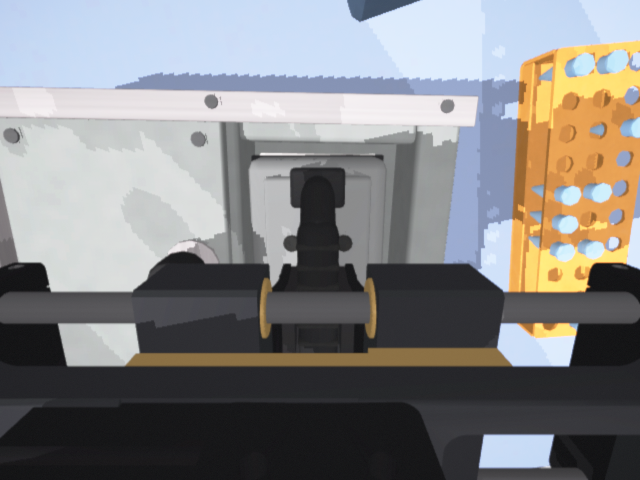

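The view shows the monitor inside the well with gaps on every visible side, a sliver of plate past its far end at (320,155), the lid open and the rack in place. The wrist force of -3.1 N is close to the free-hanging readings (-3.5 to -4 N), so nothing is touching. Handing in.

```bash
python3 -c "
from bench import r
print(r.hand_in())"
```

```text
the job is handed in; nothing more can be done
None
```

The job is handed in, with no verdict returned: the lid is fully open, the monitor rested on the white check source for over a second, and it is now held still in the castle, about 10 mm above the plate and within about 1–2 mm of its centre by my measurements.

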